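# Push a scrap heatsink through the flap of the scrap chute

## Task

Clear the scrap heatsink off the repair bench: without picking it up, push it across the bench with the fingertips to the mouth of the scrap chute and on against the hanging flap so that the flap swings in and the heatsink slides through under it and drops off the bench edge into the tote. Then draw the fingers back out so that the flap hangs shut again, and leave the other things on the bench where they are.

Things in the scene. Friction and masses are not known exactly. Their poses are not given: they have to be found in the camera images.
- heatsink_center (a point): The scrap heatsink, a dull grey extruded-aluminium block lying loose on the bench, upright fins up: 80 mm long (x, along the fins) by 60 mm wide (y) by 32 mm high, about 0.2 kg. This point is its centre, 16 mm above its underside. It starts turned up to 45 degrees from the chute's direction and fits through the doorway either way, best lengthwise.
- mouth (a point): The doorway of the scrap chute: point on the bench top midway between its two grey steel cheeks, right under the hanging flap. x points into the chute (the way to push, roughly away from the robot), y left, z up. 122 mm wide, 86 mm clear below the hinge rod. Two guide plates 30 mm high flare out in front, from 61 mm either side at the flap to 92 mm either side 52 mm before it.
- hood_top (a point): Top of the header bar straight above the doorway, 103 mm above the bench; a clear roof at this height runs 115 mm back from it. The header blocks upright fingers: to follow the heatsink in under the flap they must lean forwards, fingertips ahead of the hand, by some 25 to 45 degrees.
- flap (a joint): Swing of the chute's flap, in rad: 0 hanging shut, growing as its lower edge swings into the chute, up to 1.45. It cannot swing out towards the robot. It falls shut by its own weight within about a second when nothing holds it open; a fraction of a newton opens it.
- flap_edge (a point): Middle of the lower edge of the flap, a plain aluminium sheet 114 mm wide, 85 mm from hinge to edge, 3 mm thick, 0.07 kg, hung on a rod 89 mm above the bench; shut, its edge is 4 mm above the bench.
- bench_edge (a point): A point on the straight far edge of the level bench top (z = 0), which runs along the world's y; inside the chute it lies some 40 to 58 mm behind the flap. The heatsink tips into the tote once its middle is well past this edge, so its tail must be pushed in beyond the flap, some 10 to 35 mm.
- tote (a point): Middle of the floor of the grey plastic tote that hangs under the bench edge behind the flap, 191 mm below the bench top; inside 242 by 192 mm. What is pushed over the edge inside the chute falls in here.
- transformer_center (a point): Bystander: a small mains transformer standing beside the chute, dark steel core with a taped winding, 56 by 50 mm, 46 mm high; this point is its centre.
- capacitor_center (a point): Bystander: a can capacitor standing upright beside the chute, 35 mm in diameter, 50 mm high; this point is its centre.
- multimeter_center (a point): Bystander: a hand multimeter lying on its back at one side, 150 by 76 mm, 45 mm high with its dial; this point is its middle, 20 mm up.
- screwdriver_grip (a point): Bystander: a screwdriver about 190 mm long lying at one side; this point is the middle of its handle.

How it is judged:
On the way, in this order (a step that is already met when the one before it is completed fails the run):
1. the heatsink, lying on the bench in the doorway, has pushed the flap open (value of joint flap above 0.3 rad and x of heatsink_center in the frame of mouth between -0.04 and 0.07 m and height (world z) of heatsink_center above 0.008 m), for 0.1 s.
2. the heatsink has dropped off the bench edge into the tote (height (world z) of heatsink_center below -0.08 m and x of heatsink_center in the frame of mouth above 0.02 m), for 0.1 s.
At the end, for the whole second after the job is handed in: The heatsink lies at rest in the tote below the bench edge (its centre more than 80 mm below the bench top, speed under 0.03 m/s) and the flap hangs shut (within 0.06 rad) and still; the fingers are out (all of step 2 and height (world z) of heatsink_center above -0.2 m and x of heatsink_center in the frame of mouth below 0.28 m and y of heatsink_center in the frame of mouth between -0.1 and 0.1 m and linear speed of heatsink below 0.03 m/s and value of joint flap below 0.06 rad and velocity of joint flap below 0.1 rad/s); the robot touches nothing.
It fails at once if the heatsink is lifted off the bench (its centre more than 12 mm above its resting height) (height (world z) of heatsink_center above 0.028 m).
It fails at once if a bystander is shoved more than 20 mm (distance of any of transformer_center, capacitor_center, multimeter_center, screwdriver_grip from where it was at the start of the episode above 0.02 m).
It also fails if it takes over 67 s, if anything falls off the work surface, if the arm or the gripper's body presses on something with over 40 N, if the wrist force passes 120 N, or if a joint passes its speed limit or range.

## Robot

A 7-joint arm with a two-finger parallel gripper is mounted at the origin on the work surface. World frame = base frame: x ahead of the robot, y to its left, z up, the work surface at z = 0. Lengths are in m, angles in rad, forces in N, time in s.
With the tool pointing down it reaches from about 0.35 to 0.9 m from the base axis. Payload 19.9 kg.
Tool frame: the origin (TCP) lies between the finger pads; the fingertips stand ahead of it and the grasp point (between the pads) lies 2 mm behind it (ctrl.tip_extent is the z of the fingertips in the tool frame, in m); z points along the fingers, y is the line along which they close (so a half turn about z gives the same grasp; the last joint's range is limited). The gripper opens to 94 mm and grips with 3 to 60 N. Pads are 16 mm wide; open, the fingers measure 119 mm over their backs; the gripper's body (75 mm by 177 mm) begins 78 mm behind the grasp point.
Start: joints at [-1.188, 0.417, -0.01, 1.614, 0.005, 1.111, -0.053], TCP at [0.257, 0.57, 0.222] pointing down, gripper open.
Joint ranges: [-2.81, 2.81], [-0.39, 2.02], [-1.27, 1.25], [0.06, 2.57], [-1.19, 4.33], [0.19, 2], [-2.82, 2.82]. Speed limits (rad/s): [1.89, 1.89, 2.39, 2.39, 3.01, 3.01, 3.01].

## Interface

Orientations are given as [roll, pitch, yaw] about the fixed x, y, z axes, in that order (R = Rz(yaw) Ry(pitch) Rx(roll)).
In Python, from cell import ctrl gives the robot as it stands.
- The arm moves only by the shell command python3 -m creep 'ROWS'. ROWS is a JSON object of lists of equal length, an entry for each row: "grip": the opening in per cent of the stroke, from 0 (shut) to 100 (fully open); "slide": the shift along the tool's x, y, z in mm, a list of three; "angular": the turn, a rotation vector about the tool's x, y, z in degrees, a list of three. In form: {"grip": [grip, ...], "slide": [[dx, dy, dz], ...], "angular": [[wx, wy, wz], ...]}. A call has 1 to 12 rows; each row shifts and turns the commanded pose from where the row before left it, along the tool's axes as they then stand; what a row does not reach is not made up. A row lasts 1/12 s, in which the tool goes at most 41.7 mm and 7.16 degrees, less where a joint would pass 70% of its speed; a pose out of reach is approached as far as the arm can. A call is refused whole if a number of a shift passes 41.7 or a number of a turn 7.16, either way. A call with a gripper value outside its range is refused whole. The fingers move at their own pace and stop on an object; the grip force is fixed at half the most. Time passes only in rows, so rows that do not move let the fingers close. It gives the time, the measured TCP pose, the force, the opening and the grip force at its end, in the units of the state.
- ctrl.sense(): the state, without advancing time (a new reading comes with each control period).
- ctrl.get_image(name): name is "scene" or "top" or "wrist"; returns a dict with "color" (400x640x3 uint8, red, green, blue), "K" (3x3 intrinsics, pixels), "view" (4x4, takes a point from world to camera coordinates). Camera axes: x right, y down, z forward; pixel columns grow to the right and rows downward; lengths in m; the calibration is good to about 2 mm. A picture is of the moment at which its call begins. There is no depth.
- ctrl.job_done(): hands the job in; it is judged then, once.
The state is a dict: "clock": time; "joint_positions": joint angles; "qd": joint speeds; "joint_torque": joint torques, N m; "position": TCP position; "ee_rot": TCP orientation; "contact_force": force on the tool from outside, world axes, zero at the start; "torque": the same for the moment, N m; "grip_width": finger opening in m; "gripper_force": force on a finger pad.
Only numpy, scipy, OpenCV 4.12 (cv2) and the standard library are available. Lean on these libraries where they do the work, as an engineer would, in place of code of your own. Each camera call takes 0.05 s, during which the arm holds its last target. There are 200 camera calls.

## Working session

There is one attempt and no reset: what is moved stays moved. The work goes in short steps, Python scripts to look and compute and a shell command to move; the robot and the scene stay as the last step left them, time stands still between calls to the robot, and variables do not carry over. Pictures are saved under pics/ and viewed, at most 11 in all, crops included, and the job is handed in when it is done.

```bash
mkdir -p pics; ls; python3 - <<'E'
from cell import ctrl
import cv2,numpy as np
s=ctrl.sense();print(s['clock'],s['position'],s['ee_rot'],s['grip_width'],ctrl.tip_extent)
for n in('top','scene'):
    d=ctrl.get_image(n);cv2.imwrite(f'pics/{n}0.png',d['color'][:,:,::-1]);np.savez(f'{n}0.npz',**d);print(n,d['K'].tolist(),np.round(d['view'],4).tolist())
E
```

```text
pics
0.0 [0.25690699 0.56939296 0.22185685] [-3.14045772e+00  1.22292478e-04  2.71779303e+00] 0.09401452301217526 0.017
top [[473.4272354165161, 0.0, 311.7609389306915], [0.0, 473.4272354165161, 202.9521457006822], [0.0, 0.0, 1.0]] [[0.0086, -0.9999, -0.013, 0.0487], [-0.9954, -0.0074, -0.0958, 0.6056], [0.0957, 0.0138, -0.9953, 1.2949], [0.0, 0.0, 0.0, 1.0]]
scene [[416.6876315120355, 0.0, 317.7847545211078], [0.0, 416.6876315120355, 200.65538705685506], [0.0, 0.0, 1.0]] [[0.1391, 0.9901, -0.0158, -0.1335], [0.6507, -0.1034, -0.7523, -0.4165], [-0.7465, 0.0944, -0.6586, 1.6044], [0.0, 0.0, 0.0, 1.0]]
```

View pics/top0.png

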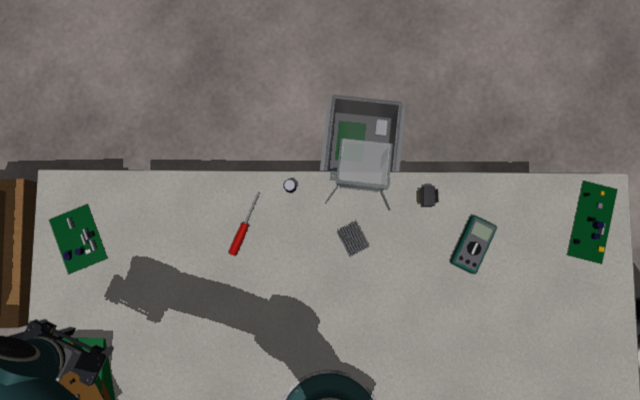

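View pics/scene0.png

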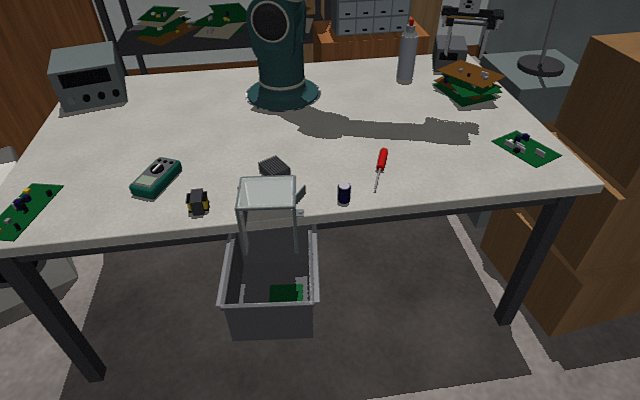

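The top view shows the heatsink near (353,238) and the chute with its roof at about (363,162). Its guide plates end near (326,203) and (389,209), the capacitor is at (290,185), and the transformer is at (428,195). I'll enlarge the middle of the picture.

```bash
cat > h.py <<'E'
import numpy as np,cv2
def ray(d,u,v,z):
    K,V=d['K'],d['view'];R,t=V[:3,:3],V[:3,3]
    c=-R.T@t; r=R.T@np.linalg.inv(K)@np.array([u,v,1.])
    return c+r*(z-c[2])/r[2]
def proj(d,p):
    q=d['K']@(d['view']@np.append(p,1))[:3]; return q[:2]/q[2]
E
python3 - <<'E'
import cv2,numpy as np
from h import *
d=np.load('top0.npz');c=d['color'][:,:,::-1]
cv2.imwrite('pics/crop1.png',cv2.resize(c[165:265,310:410],None,fx=6,fy=6,interpolation=cv2.INTER_CUBIC))
g=cv2.cvtColor(c,cv2.COLOR_BGR2GRAY)
m=np.zeros_like(g);m[215:262,330:378]=(g[215:262,330:378]<125)
cs=max(cv2.findContours(m,0,2)[0],key=cv2.contourArea);print(cv2.minAreaRect(cs),cv2.contourArea(cs))
P=np.array([ray(d,*p[0],0.03)[:2] for p in cs],np.float32)
print(cv2.minAreaRect(P))
E
```

```text
((352.590576171875, 237.89324951171875), (30.412702560424805, 23.394386291503906), 62.10273361206055) 651.5
((0.5088855028152466, -0.060452841222286224), (0.083928681910038, 0.06503349542617798), 27.92371940612793)
```

View pics/crop1.png

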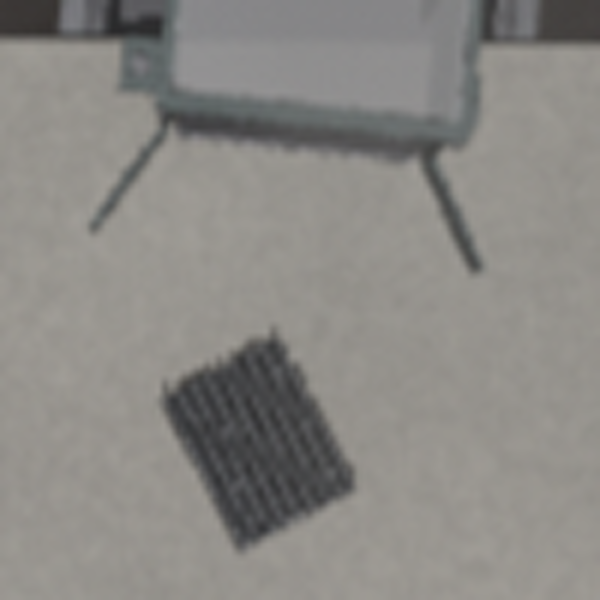

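The crop shows the heatsink with corners at (165,385), (275,335), (355,485) and (240,548), so its nose points to the left of the chute. The guide plate ends are at (93,230) and (478,270), and the header edge runs from (160,103) to (468,140).

```bash
python3 - <<'E'
import cv2,numpy as np
from h import *
d=np.load('top0.npz')
f=lambda u,v,z:ray(d,310+(u+.5)/6-.5,165+(v+.5)/6-.5,z)
L,R=f(93,230,.03),f(478,270,.03)
print('ends',L,R,np.linalg.norm(L-R)); y=(L-R)/np.linalg.norm(L-R); x=np.array([y[1],-y[0],0]);M=(L+R)/2+.052*x;M[2]=0
print('yaw',np.degrees(np.arctan2(x[1],x[0])),'mouth',M)
l,r=f(168,122,.03),f(428,152,.03);print('inner ends',l,r,np.linalg.norm(l-r),(l+r)/2)
l,r=f(160,103,.103),f(468,140,.103);print('hdr',l,r,(l+r)/2,np.degrees(np.arctan2(-(l-r)[0],(l-r)[1])))
C=[f(*p,.032)[:2] for p in((165,385),(275,335),(355,485),(240,548))]
print('hs',np.round(C,4),np.mean(C,0),np.linalg.norm(C[1]-C[0]),np.linalg.norm(C[2]-C[1]))
hx=(C[0]+C[1]-C[2]-C[3]);print('hs yaw',np.degrees(np.arctan2(hx[1],hx[0])))
h=np.append(np.mean(C,0),0)-M;print('hs in mouth',h@x,h@y)
print('edge',f(60,38,0),f(560,42,0))
E
```

```text
ends [0.60555088 0.01628318 0.03      ] [ 0.5882119  -0.16255511  0.03      ] 0.17967685411400225
yaw -5.537713665141567 mouth [ 0.6486387  -0.07815401  0.        ]
inner ends [ 0.65651855 -0.01845691  0.03      ] [ 0.64324735 -0.13967318  0.03      ] 0.12194059374267863 [ 0.64988295 -0.07906504  0.03      ]
hdr [ 0.65509597 -0.01191819  0.103     ] [ 0.63957064 -0.14759835  0.103     ] [ 0.6473333  -0.07975827  0.103     ] -6.527732232010796
hs [[ 0.5336 -0.0174]
 [ 0.5571 -0.0682]
 [ 0.4883 -0.105 ]
 [ 0.459  -0.0521]] [ 0.50948144 -0.06070169] 0.05601644826991109 0.07808448232632792
hs yaw 26.491939803702923
hs in mouth -0.14019196050133648 0.003942063845514786
edge [0.70083758 0.03222361 0.        ] [ 0.70045722 -0.20697742  0.        ]
```

```bash
cat > plan.py <<'E'
# python3 plan.py N tipx tipy tipz heading tilt [arc]: rows from the present pose to a fingertip pose
import sys,numpy as np
from scipy.spatial.transform import Rotation as Ro, Slerp
from cell import ctrl
def info():
    s=ctrl.sense();R=Ro.from_euler('xyz',s['ee_rot']);z=R.apply([0,0,1]);x=R.apply([1,0,0])
    tip=s['position']+ctrl.tip_extent*z
    print('t',round(s['clock'],2),'tip',np.round(tip,4),'head',round(np.degrees(np.arctan2(x[1],x[0])),1),'tilt',round(np.degrees(np.arcsin(np.clip(-x[2]*-1,-1,1))),1),'q',np.round(s['joint_positions'],2),'F',np.round(s['contact_force'],1),'w',round(s['grip_width'],3))
    return tip,R
def target(head,tilt): return Ro.from_euler('ZYX',[head,0,180],degrees=True)*Ro.from_rotvec([0,tilt,0],degrees=True)
def rows(tip,R,wp):
    """wp: list of (tip,Rot)"""
    S=[];A=[];e=np.array([0,0,ctrl.tip_extent])
    for p,Q in wp:
        S.append(np.round(R.inv().apply((p-Q.apply(e))-(tip-R.apply(e)))*1000,1).tolist())
        A.append(np.round(np.degrees((R.inv()*Q).as_rotvec()),2).tolist());tip,R=p,Q
    print('slide',S);print('angular',A)
def mid(p,head_tilt,N):
    tip,R=info();T=target(*head_tilt);sl=Slerp([0,1],Ro.concatenate([R,T]))
    rows(tip,R,[(tip+(np.array(p)-tip)*k/N,sl(k/N)) for k in range(1,N+1)])
if __name__=='__main__':
    a=[float(v) for v in sys.argv[1:]]
    if a: mid(a[1:4],a[4:6],int(a[0]))
    else: info()
E
python3 plan.py 24 .44 -.096 .15 27 20
```

```text
t 0.1 tip [0.2569 0.5694 0.2049] head 155.7 tilt -0.0 q [-1.19  0.42 -0.01  1.61  0.    1.11 -0.05] F [-0.1  0.2 -0.4] w 0.094
slide [[-18.5, -22.4, 2.3], [-20.5, -20.7, 1.8], [-22.3, -18.7, 1.3], [-23.9, -16.6, 0.9], [-25.3, -14.4, 0.4], [-26.5, -12.0, 0.0], [-27.5, -9.5, -0.4], [-28.2, -6.9, -0.7], [-28.7, -4.3, -1.0], [-28.9, -1.6, -1.3], [-28.9, 1.1, -1.5], [-28.6, 3.7, -1.7], [-28.1, 6.4, -1.8], [-27.4, 9.0, -1.9], [-26.4, 11.5, -2.0], [-25.2, 13.9, -2.0], [-23.7, 16.2, -1.9], [-22.1, 18.3, -1.8], [-20.3, 20.3, -1.6], [-18.3, 22.1, -1.4], [-16.1, 23.7, -1.2], [-13.8, 25.1, -0.9], [-11.4, 26.3, -0.6], [-8.9, 27.2, -0.2]]
angular [[-0.94, 0.45, 5.3], [-0.94, 0.45, 5.3], [-0.94, 0.45, 5.3], [-0.94, 0.45, 5.3], [-0.94, 0.45, 5.3], [-0.94, 0.45, 5.3], [-0.94, 0.45, 5.3], [-0.94, 0.45, 5.3], [-0.94, 0.45, 5.3], [-0.94, 0.45, 5.3], [-0.94, 0.45, 5.3], [-0.94, 0.45, 5.3], [-0.94, 0.45, 5.3], [-0.94, 0.45, 5.3], [-0.94, 0.45, 5.3], [-0.94, 0.45, 5.3], [-0.94, 0.45, 5.3], [-0.94, 0.45, 5.3], [-0.94, 0.45, 5.3], [-0.94, 0.45, 5.3], [-0.94, 0.45, 5.3], [-0.94, 0.45, 5.3], [-0.94, 0.45, 5.3], [-0.94, 0.45, 5.3]]
```

```bash
python3 -m creep '{"grip":[25,25,25,25,25,25,25,25,25,25,25,25],"slide":[[-18.5,-22.5,2],[-20.5,-20.5,2],[-22.5,-18.5,1],[-24,-16.5,1],[-25.5,-14.5,0.5],[-26.5,-12,0],[-27.5,-9.5,-0.5],[-28,-7,-0.5],[-28.5,-4.5,-1],[-29,-1.5,-1.5],[-29,1,-1.5],[-28.5,3.5,-1.5]],"angular":[[-0.94,0.45,5.3],[-0.94,0.45,5.3],[-0.94,0.45,5.3],[-0.94,0.45,5.3],[-0.94,0.45,5.3],[-0.94,0.45,5.3],[-0.94,0.45,5.3],[-0.94,0.45,5.3],[-0.94,0.45,5.3],[-0.94,0.45,5.3],[-0.94,0.45,5.3],[-0.94,0.45,5.3]]}'
python3 plan.py 12 .44 -.096 .15 27 20
```

```text
clock: 1.1
position: [0.3468, 0.2325, 0.1942]
ee_rot: [3.029, -0.175, 1.609]
contact_force: [1.1, -0.5, 0.1]
grip_width: 0.0237
gripper_force: 0.0
t 1.1 tip [0.3486 0.2355 0.1776] head 92.2 tilt 10.0 q [-0.9  -0.04  0.3   2.26 -0.11  0.73 -0.5 ] F [ 1.1 -0.5  0.1] w 0.024
slide [[-28.0, 6.5, -1.8], [-27.2, 9.1, -1.9], [-26.2, 11.6, -2.0], [-25.0, 14.0, -1.9], [-23.6, 16.2, -1.9], [-22.0, 18.3, -1.8], [-20.1, 20.3, -1.6], [-18.1, 22.1, -1.4], [-16.0, 23.6, -1.2], [-13.7, 25.0, -0.9], [-11.3, 26.2, -0.6], [-8.9, 27.1, -0.2]]
angular [[-0.93, 0.44, 5.27], [-0.93, 0.44, 5.27], [-0.93, 0.44, 5.27], [-0.93, 0.44, 5.27], [-0.93, 0.44, 5.27], [-0.93, 0.44, 5.27], [-0.93, 0.44, 5.27], [-0.93, 0.44, 5.27], [-0.93, 0.44, 5.27], [-0.93, 0.44, 5.27], [-0.93, 0.44, 5.27], [-0.93, 0.44, 5.27]]
```

```bash
python3 -m creep '{"grip":[25,25,25,25,25,25,25,25,25,25,25,25],"slide":[[-28,6.5,-2],[-27,9,-2],[-26,11.5,-2],[-25,14,-2],[-23.5,16,-2],[-22,18.5,-2],[-20,20.5,-1.5],[-18,22,-1.5],[-16,23.5,-1],[-13.5,25,-1],[-11.5,26,-0.5],[-9,27,0]],"angular":[[-0.93,0.44,5.27],[-0.93,0.44,5.27],[-0.93,0.44,5.27],[-0.93,0.44,5.27],[-0.93,0.44,5.27],[-0.93,0.44,5.27],[-0.93,0.44,5.27],[-0.93,0.44,5.27],[-0.93,0.44,5.27],[-0.93,0.44,5.27],[-0.93,0.44,5.27],[-0.93,0.44,5.27]]}'
python3 plan.py 6 .44 -.096 .015 27 20
```

```text
clock: 2.1
position: [0.4363, -0.0973, 0.1671]
ee_rot: [3.141, -0.35, 0.472]
contact_force: [0.3, 0.7, 0.1]
grip_width: 0.0233
gripper_force: 0.0
t 2.1 tip [ 0.4415 -0.0947  0.1511] head 27.1 tilt 20.0 q [-0.46  0.06  0.82  2.3  -0.53  0.62 -0.34] F [0.3 0.7 0.1] w 0.023
slide [[-8.1, 0.1, 21.2], [-8.1, 0.1, 21.2], [-8.1, 0.1, 21.2], [-8.1, 0.1, 21.2], [-8.1, 0.1, 21.2], [-8.1, 0.1, 21.2]]
angular [[0.01, -0.01, 0.01], [0.01, -0.01, 0.01], [0.01, -0.01, 0.01], [0.01, -0.01, 0.01], [0.01, -0.01, 0.01], [0.01, -0.01, 0.01]]
```

```bash
python3 -m creep '{"grip":[25,25,25,25,25,25,25],"slide":[[-8,0,21],[-8,0,21],[-8,0,21],[-8,0,21],[-8,0,21],[-8,0,21],[0,0,0]],"angular":[[0,0,0],[0,0,0],[0,0,0],[0,0,0],[0,0,0],[0,0,0],[0,0,0]]}'
python3 plan.py; python3 - <<'E'
from cell import ctrl
import cv2
c=ctrl.get_image('top')['color'][:,:,::-1]
cv2.imwrite('pics/crop2.png',cv2.resize(c[165:305,290:430],None,fx=4,fy=4,interpolation=cv2.INTER_CUBIC))
E
```

```text
clock: 2.68
position: [0.4329, -0.0974, 0.0408]
ee_rot: [-3.14, -0.344, 0.475]
contact_force: [-0.2, 0.4, 0.7]
grip_width: 0.0237
gripper_force: 0.0
t 2.68 tip [ 0.438  -0.0948  0.0247] head 27.2 tilt 19.7 q [-0.09  0.37  0.47  2.37 -1.17  0.45  0.32] F [-0.2  0.4  0.7] w 0.024
```

View pics/crop2.png

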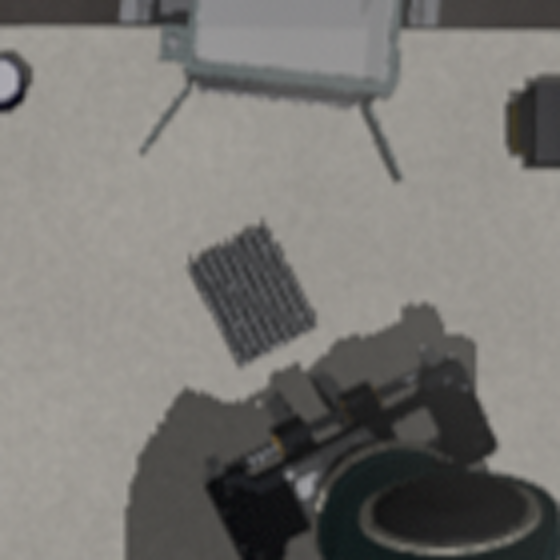

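The fingers stand square behind the heatsink's tail, which lies at about (240,360) to (315,320). The heatsink hasn't moved. Next I move forward and a little lower.

```bash
python3 plan.py 4 .462 -.0825 .014 27 20
```

```text
t 2.73 tip [ 0.4387 -0.0954  0.0263] head 27.2 tilt 19.8 q [-0.09  0.37  0.47  2.37 -1.17  0.45  0.32] F [-1.3 -0.8 -0.4] w 0.023
slide [[5.2, -0.2, 5.1], [5.2, -0.2, 5.1], [5.2, -0.2, 5.2], [5.2, -0.2, 5.2]]
angular [[-0.02, 0.05, 0.04], [-0.02, 0.05, 0.04], [-0.02, 0.05, 0.04], [-0.02, 0.05, 0.04]]
```

```bash
python3 -m creep '{"grip":[25,25,25,25,25],"slide":[[5,0,5],[5,0,5],[5,0,5],[5,0,5],[0,0,0]],"angular":[[0,0,0],[0,0,0],[0,0,0],[0,0,0],[0,0,0]]}'
python3 plan.py
```

```text
clock: 3.15
position: [0.4584, -0.0854, 0.0319]
ee_rot: [3.138, -0.348, 0.479]
contact_force: [-0.5, 0.9, -0.1]
grip_width: 0.0231
gripper_force: 0.0
t 3.15 tip [ 0.4636 -0.0828  0.0159] head 27.4 tilt 19.9 q [-0.03  0.4   0.35  2.33 -1.17  0.4   0.28] F [-0.5  0.9 -0.1] w 0.023
```

```bash
cat > arc.py <<'E'
# arc.py N head_end radius(m) z tilt [straight first m]: push about a point beside the block, block centre 40 mm + lead ahead of the tip
import sys,numpy as np
from plan import *
N,he,r,z,ti,lead=[float(v) for v in sys.argv[1:7]];N=int(N)
tip,R=info();x=R.apply([1,0,0]);h0=np.arctan2(x[1],x[0]);t0=np.degrees(np.arcsin(x[2]));he=np.radians(he)
u=lambda a:np.array([np.cos(a),np.sin(a),0]);L=.040+lead
O=tip+L*u(h0);wp=[];s=np.sign(he-h0);n=lambda a:np.array([-np.sin(a),np.cos(a),0])
C=O+s*r*n(h0)
for k in range(1,N+1):
    a=h0+(he-h0)*k/N;p=C-s*r*n(a)-L*u(a);p[2]=tip[2]+(z-tip[2])*k/N
    wp.append((p,target(np.degrees(a),t0+(ti-t0)*k/N)))
print('end O',wp[-1][0]+L*u(he));rows(tip,R,wp)
E
python3 arc.py 6 11 .08 .014 20 .008
```

```text
t 3.15 tip [ 0.4636 -0.0828  0.0159] head 27.4 tilt 19.9 q [-0.03  0.4   0.35  2.33 -1.17  0.4   0.28] F [-0.5  0.9 -0.1] w 0.023
end O [ 0.52779178 -0.0531042   0.014     ]
slide [[3.5, -2.4, 1.6], [3.5, -2.5, 1.6], [3.5, -2.5, 1.6], [3.5, -2.5, 1.6], [3.5, -2.5, 1.6], [3.5, -2.5, 1.6]]
angular [[-0.74, 0.01, 2.58], [-0.94, 0.01, 2.58], [-0.94, 0.01, 2.58], [-0.94, 0.01, 2.58], [-0.94, 0.01, 2.58], [-0.94, 0.01, 2.57]]
```

```bash
python3 -m creep '{"grip":[25,25,25,25,25,25,25,25],"slide":[[4,0,1.5],[3.5,-2.5,1.5],[3.5,-2.5,1.5],[3.5,-2.5,1.5],[3.5,-2.5,1.5],[3.5,-2.5,1.5],[3.5,-2.5,1.5],[0,0,0]],"angular":[[0,0,0],[-0.9,0,2.6],[-0.9,0,2.6],[-0.9,0,2.6],[-0.9,0,2.6],[-0.9,0,2.6],[-0.9,0,2.6],[0,0,0]]}'
python3 arc.py 6 -5 .08 .014 25 .008
```

```text
clock: 3.82
position: [0.4775, -0.0609, 0.0302]
ee_rot: [-3.139, -0.348, 0.187]
contact_force: [-1.4, 0.2, 0.5]
grip_width: 0.0239
gripper_force: 0.1
t 3.82 tip [ 0.4832 -0.0598  0.0143] head 10.7 tilt 19.9 q [-0.09  0.39  0.25  2.34 -1.17  0.22 -0.12] F [-1.4  0.2  0.5] w 0.024
end O [ 0.552204   -0.04979018  0.014     ]
slide [[3.2, -2.4, 1.3], [3.2, -2.4, 1.4], [3.2, -2.4, 1.4], [3.2, -2.4, 1.5], [3.1, -2.4, 1.5], [3.1, -2.4, 1.6]]
angular [[-1.03, 0.85, 2.45], [-0.95, 0.85, 2.44], [-0.98, 0.85, 2.43], [-1.02, 0.85, 2.41], [-1.05, 0.85, 2.4], [-1.09, 0.85, 2.38]]
```

```bash
python3 - <<'E'
from cell import ctrl
import cv2
c=ctrl.get_image('top')['color'][:,:,::-1]
cv2.imwrite('pics/crop3.png',cv2.resize(c[165:285,300:420],None,fx=4,fy=4,interpolation=cv2.INTER_CUBIC))
E
```

```text
(no output)
```

View pics/crop3.png

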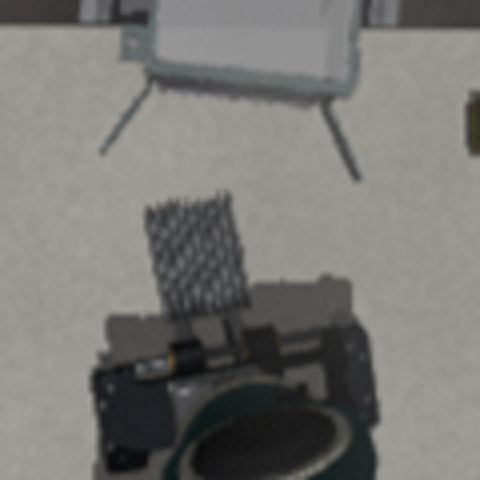

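The heatsink turned with the fingers and sits square against both: tail at (170–248, 310), nose at (148–230, 205). Joints 5 and 6 are near their limits in this posture. I'll turn it past the chute direction with less lean to bring it back to the middle, then change posture for the steep lean.

```bash
python3 arc.py 10 -28 .06 .014 8 .008
```

```text
t 3.87 tip [ 0.483  -0.0601  0.0142] head 10.9 tilt 19.9 q [-0.08  0.39  0.25  2.34 -1.17  0.22 -0.12] F [-0.4 -0.4 -1.1] w 0.023
end O [ 0.56963916 -0.05699935  0.014     ]
slide [[4.3, -3.5, 1.5], [4.3, -3.5, 1.4], [4.3, -3.4, 1.3], [4.4, -3.4, 1.2], [4.4, -3.4, 1.1], [4.4, -3.4, 1.0], [4.4, -3.3, 0.9], [4.5, -3.3, 0.9], [4.5, -3.3, 0.8], [4.5, -3.3, 0.7]]
angular [[-1.39, -1.19, 3.67], [-1.21, -1.19, 3.7], [-1.13, -1.19, 3.72], [-1.06, -1.19, 3.74], [-0.98, -1.19, 3.76], [-0.9, -1.19, 3.78], [-0.82, -1.19, 3.8], [-0.74, -1.19, 3.82], [-0.66, -1.19, 3.83], [-0.58, -1.19, 3.85]]
```

```bash
python3 -m creep '{"grip":[25,25,25,25,25],"slide":[[4.3,-3.5,1.5],[4.3,-3.5,1.4],[4.3,-3.4,1.3],[4.4,-3.4,1.2],[4.4,-3.4,1.1]],"angular":[[-1.4,-1.2,3.7],[-1.2,-1.2,3.7],[-1.1,-1.2,3.7],[-1.1,-1.2,3.7],[-1,-1.2,3.8]]}'
python3 arc.py 5 -28 .06 .014 8 .008
```

```text
clock: 4.28
position: [0.4975, -0.0442, 0.0305]
ee_rot: [-3.141, -0.244, -0.139]
contact_force: [-0.9, 0.5, -1.5]
grip_width: 0.0233
gripper_force: 0.9
t 4.28 tip [ 0.5016 -0.0447  0.014 ] head -7.9 tilt 14.0 q [-0.59  0.51  0.7   2.26 -0.92  0.37 -0.85] F [-0.9  0.5 -1.5] w 0.023
end O [ 0.56898475 -0.05781456  0.014     ]
slide [[4.5, -3.5, 1.1], [4.6, -3.4, 1.0], [4.6, -3.4, 0.9], [4.6, -3.4, 0.8], [4.6, -3.4, 0.7]]
angular [[-0.96, -1.2, 3.9], [-0.85, -1.2, 3.92], [-0.77, -1.2, 3.94], [-0.68, -1.2, 3.95], [-0.6, -1.2, 3.97]]
```

```bash
python3 -m creep '{"grip":[25,25,25,25,25,25,25,25],"slide":[[4.5,-3.5,1.1],[4.6,-3.4,1],[4.6,-3.4,0.9],[4.6,-3.4,0.8],[4.6,-3.4,0.7],[4,0,0.5],[4,0,0.5],[4,0,0.5]],"angular":[[-1,-1.2,3.9],[-0.9,-1.2,3.9],[-0.8,-1.2,3.9],[-0.7,-1.2,4],[-0.6,-1.2,4],[0,0,0],[0,0,0],[0,0,0]]}'
python3 arc.py 6 -7 .06 .014 8 .008
python3 - <<'E'
from cell import ctrl
import cv2
c=ctrl.get_image('top')['color'][:,:,::-1]
cv2.imwrite('pics/crop4.png',cv2.resize(c[165:285,300:420],None,fx=4,fy=4,interpolation=cv2.INTER_CUBIC))
E
```

```text
clock: 4.95
position: [0.535, -0.0403, 0.0303]
ee_rot: [3.14, -0.141, -0.485]
contact_force: [-1.7, 1.7, 1.1]
grip_width: 0.0237
gripper_force: 0.9
t 4.95 tip [ 0.5372 -0.0415  0.0135] head -27.8 tilt 8.1 q [-0.73  0.69  0.91  2.09 -0.87  0.63 -1.32] F [-1.7  1.7  1.1] w 0.024
end O [ 0.60028324 -0.07032128  0.014     ]
slide [[3.7, 3.0, 0.4], [3.7, 2.9, 0.4], [3.7, 2.9, 0.4], [3.7, 2.9, 0.4], [3.7, 2.9, 0.4], [3.7, 2.9, 0.4]]
angular [[0.58, -0.01, -3.43], [0.49, -0.01, -3.43], [0.49, -0.01, -3.43], [0.48, -0.01, -3.43], [0.48, -0.01, -3.43], [0.48, -0.01, -3.43]]
```

View pics/crop4.png

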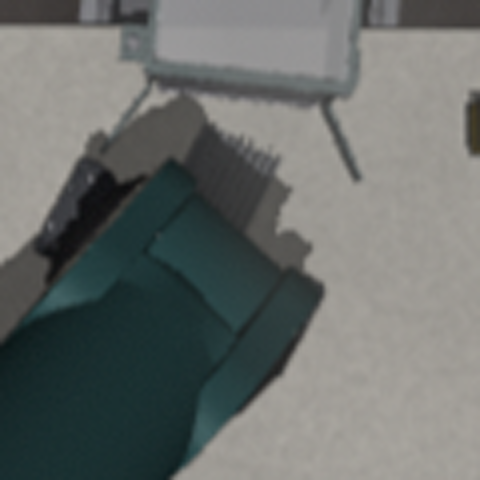

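The heatsink is still square to the fingers, with its nose at about (210,130) to (280,158), now aimed right towards the middle of the doorway. Next I arc it back to the chute direction.

```bash
python3 -m creep '{"grip":[25,25,25,25,25,25],"slide":[[3.7,3,0.4],[3.7,2.9,0.4],[3.7,2.9,0.4],[3.7,2.9,0.4],[3.7,2.9,0.4],[3.7,2.9,0.4]],"angular":[[0.5,0,-3.4],[0.5,0,-3.4],[0.5,0,-3.4],[0.5,0,-3.4],[0.5,0,-3.4],[0.5,0,-3.4]]}'
python3 plan.py 8 .49 -.052 .25 60 0
```

```text
clock: 5.5
position: [0.5501, -0.0644, 0.0312]
ee_rot: [-3.141, -0.141, -0.125]
contact_force: [-1.5, -0.3, 0.2]
grip_width: 0.0233
gripper_force: 0.4
t 5.5 tip [ 0.5525 -0.0647  0.0144] head -7.2 tilt 8.1 q [-0.56  0.64  0.78  2.05 -0.82  0.6  -0.93] F [-1.5 -0.3  0.2] w 0.023
slide [[-3.4, -0.5, -30.3], [-3.8, -1.3, -30.2], [-3.9, -2.3, -30.1], [-4.0, -3.2, -30.0], [-3.9, -4.1, -29.9], [-3.7, -5.0, -29.8], [-3.3, -5.9, -29.7], [-2.9, -6.7, -29.6]]
angular [[0.59, -0.9, -8.38], [0.59, -0.9, -8.38], [0.59, -0.9, -8.38], [0.59, -0.9, -8.38], [0.59, -0.9, -8.38], [0.59, -0.9, -8.38], [0.59, -0.9, -8.38], [0.59, -0.9, -8.38]]
```

```bash
cat > fk.py <<'E'
import numpy as np,itertools
from scipy.spatial.transform import Rotation as Ro
from scipy.optimize import least_squares
from plan import target
D=[([-1.19,.42,-.01,1.61,0,1.11,-.05],(.2569,.5694,.2049,155.7,0)),([-.9,-.04,.3,2.26,-.11,.73,-.5],(.3486,.2355,.1776,92.2,10)),
([-.46,.06,.82,2.3,-.53,.62,-.34],(.4415,-.0947,.1511,27.1,20)),([-.09,.37,.47,2.37,-1.17,.45,.32],(.438,-.0948,.0247,27.2,19.7)),
([-.09,.39,.25,2.34,-1.17,.22,-.12],(.4832,-.0598,.0143,10.7,19.9)),([-.59,.51,.7,2.26,-.92,.37,-.85],(.5016,-.0447,.014,-7.9,14)),
([-.73,.69,.91,2.09,-.87,.63,-1.32],(.5372,-.0415,.0135,-27.8,8.1)),([-.56,.64,.78,2.05,-.82,.6,-.93],(.5525,-.0647,.0144,-7.2,8.1))]
def fk(q,L,s):
    H,L1,L2,L3,a,b=L;R=Ro.from_euler('z',-q[0]);p=np.array([0,0,H])
    R=R*Ro.from_euler('y',q[1]);R=R*Ro.from_euler('z',s[0]*q[2]);p=p+R.apply([a,0,L1])
    R=R*Ro.from_euler('y',q[3]);p=p+R.apply([-a,0,0]);R=R*Ro.from_euler('z',s[1]*q[4]);p=p+R.apply([0,0,L2])
    R=R*Ro.from_euler('y',q[5]);p=p+R.apply([b,0,0]);R=R*Ro.from_euler('z',s[2]*q[6]+s[3]*np.pi/2)
    return p+R.apply([0,0,L3]),R
def err(L,s):
    e=[]
    for q,t in D:
        p,R=fk(q,L,s);e+=list(p-t[:3])+list(.3*(R.inv()*target(*t[3:])).as_rotvec())
    return np.array(e)
def fit():
    best=None
    for s in itertools.product([1,-1],repeat=4):
        r=least_squares(err,[.36,.45,.49,.33,0,0],args=(s,))
        if best is None or r.cost<best[0]: best=(r.cost,r.x,s)
    return best
lo=np.array([-2.81,-.39,-1.27,.06,-1.19,.19,-2.82])+.04;hi=np.array([2.81,2.02,1.25,2.57,4.33,2,2.82])-.04
def ik(tip,R,L,s,q0):
    f=lambda q:np.r_[10*(fk(q,L,s)[0]-tip),3*(fk(q,L,s)[1].inv()*R).as_rotvec()]
    return least_squares(f,np.clip(q0,lo+1e-3,hi-1e-3),bounds=(lo,hi))
E
python3 - <<'E'
from fk import *
c,L,s=fit();print(c,np.round(L,4),s,np.abs(err(L,s)).max())
rng=np.random.default_rng(0)
for name,(tx,h,ti) in {'fwd20':(.60,-6,25),'fwd40':(.60,-6,40),'in40':(.685,-6,40),'in30':(.685,-6,30),'in25':(.685,-6,25),'behind40':(.54,-6,40),'in40r':(.685,174,-40),'in30r':(.685,174,-30),'beh35r':(.54,174,-35)}.items():
    out=set()
    for _ in range(40):
        r=ik(np.array([tx,-.079+(tx-.649)*-.105,.013]),target(h,ti),L,s,rng.uniform(lo,hi))
        if r.cost<1e-5: out.add(tuple(np.round(r.x,1)+0))
    print(name,len(out),sorted(out,key=lambda q:abs(q[2]))[:5])
E
```

```text
0.0017541174952889326 [ 0.257   0.47    0.4323  0.3029  0.0103 -0.0341] (-1, -1, -1, 1) 0.035051535867600556
fwd20 5 [(np.float64(0.6), np.float64(0.6), np.float64(-0.5), np.float64(2.1), np.float64(1.3), np.float64(0.2), np.float64(-2.7)), (np.float64(0.7), np.float64(0.6), np.float64(-0.6), np.float64(2.1), np.float64(1.4), np.float64(0.3), np.float64(-2.7)), (np.float64(0.6), np.float64(0.6), np.float64(-0.6), np.float64(2.1), np.float64(1.4), np.float64(0.3), np.float64(-2.7)), (np.float64(0.8), np.float64(0.7), np.float64(-0.8), np.float64(2.1), np.float64(1.5), np.float64(0.4), np.float64(-2.8)), (np.float64(1.1), np.float64(1.0), np.float64(-1.2), np.float64(2.1), np.float64(1.7), np.float64(0.8), np.float64(-2.8))]
fwd40 15 [(np.float64(0.1), np.float64(0.5), np.float64(0.0), np.float64(2.2), np.float64(3.2), np.float64(0.3), np.float64(1.5)), (np.float64(0.2), np.float64(0.5), np.float64(-0.1), np.float64(2.2), np.float64(3.1), np.float64(0.3), np.float64(1.7)), (np.float64(0.2), np.float64(0.5), np.float64(-0.1), np.float64(2.2), np.float64(3.1), np.float64(0.3), np.float64
[... 3542 characters left out ...]
0.6), np.float64(1.9), np.float64(1.5), np.float64(0.3), np.float64(0.3))]
beh35r 20 [(np.float64(-0.1), np.float64(0.5), np.float64(0.2), np.float64(2.3), np.float64(3.5), np.float64(0.2), np.float64(-2.0)), (np.float64(0.5), np.float64(0.5), np.float64(-0.3), np.float64(2.3), np.float64(2.7), np.float64(0.2), np.float64(-1.0)), (np.float64(0.4), np.float64(0.5), np.float64(-0.3), np.float64(2.3), np.float64(2.8), np.float64(0.2), np.float64(-1.1)), (np.float64(-0.2), np.float64(0.5), np.float64(0.3), np.float64(2.3), np.float64(3.6), np.float64(0.2), np.float64(-2.1)), (np.float64(-0.1), np.float64(0.5), np.float64(0.3), np.float64(2.3), np.float64(3.5), np.float64(0.2), np.float64(-2.0))]
```

```bash
python3 - <<'E'
from fk import *
c,L,s=fit()
for tx in(.5525,.58,.60,.62,.64,.66,.672):
    q=np.array([-.56,.64,.78,2.05,-.82,.6,-.93]);o=[]
    for ti in(8,12,16,20,24,26,28):
        r=ik(np.array([tx,-.079+(tx-.649)*-.105,.015]),target(-6.5,ti),L,s,q)
        if r.cost>2e-5:break
        q=r.x;o=[ti,np.round(q,2)]
    print(tx,o)
E
python3 plan.py 8 .595 -.071 .016 -6.5 14
```

```text
0.5525 [20, array([-0.32,  0.52,  0.45,  2.19, -1.  ,  0.23, -0.69])]
0.58 [16, array([-0.45,  0.61,  0.65,  2.07, -0.93,  0.43, -0.79])]
0.6 [16, array([-0.45,  0.65,  0.67,  2.02, -0.93,  0.46, -0.81])]
0.62 [16, array([-0.4 ,  0.66,  0.62,  1.97, -0.86,  0.46, -0.87])]
0.64 [24, array([-0.24,  0.61,  0.4 ,  2.01, -0.99,  0.23, -0.71])]
0.66 [16, array([-0.46,  0.76,  0.74,  1.85, -0.96,  0.58, -0.84])]
0.672 [26, array([-0.24,  0.66,  0.4 ,  1.95, -1.05,  0.23, -0.66])]
t 5.5 tip [ 0.5525 -0.0647  0.0144] head -7.2 tilt 8.1 q [-0.56  0.64  0.78  2.05 -0.82  0.6  -0.93] F [-1.5 -0.3  0.2] w 0.023
slide [[5.1, 0.1, 0.6], [5.1, 0.1, 0.6], [5.1, 0.1, 0.7], [5.1, 0.2, 0.8], [5.1, 0.2, 0.8], [5.1, 0.2, 0.9], [5.1, 0.2, 1.0], [5.0, 0.2, 1.0]]
angular [[0.01, 0.74, -0.08], [0.01, 0.74, -0.08], [0.01, 0.74, -0.08], [0.01, 0.74, -0.08], [0.01, 0.74, -0.08], [0.01, 0.74, -0.08], [0.01, 0.74, -0.08], [0.01, 0.74, -0.08]]
```

```bash
python3 -m creep '{"grip":[25,25,25,25,25,25,25,25],"slide":[[5,0.1,0.6],[5,0.1,0.6],[5,0.1,0.7],[5,0.2,0.8],[5,0.2,0.8],[5,0.2,0.9],[5,0.2,1],[5,0.2,1]],"angular":[[0,0.75,0],[0,0.75,0],[0,0.75,0],[0,0.75,0],[0,0.75,0],[0,0.75,0],[0,0.75,0],[0,0.75,0]]}'
python3 plan.py 8 .635 -.0755 .016 -6.5 20
python3 - <<'E'
from cell import ctrl
import cv2
c=ctrl.get_image('top')['color'][:,:,::-1];a=ctrl.get_image('scene')['color'][:,:,::-1]
import numpy as np
cv2.imwrite('pics/crop5.png',np.hstack([cv2.resize(c[150:250,310:410],None,fx=4,fy=4,interpolation=2),cv2.resize(a[145:245,220:320],None,fx=4,fy=4,interpolation=2)]))
E
```

```text
clock: 6.17
position: [0.5909, -0.07, 0.032]
ee_rot: [-3.141, -0.247, -0.128]
contact_force: [-1.6, 0.0, -1.9]
grip_width: 0.0234
gripper_force: 0.6
t 6.17 tip [ 0.595  -0.0705  0.0155] head -7.4 tilt 14.1 q [-0.51  0.64  0.71  2.03 -0.9   0.5  -0.87] F [-1.6  0.  -1.9] w 0.023
slide [[4.7, -0.0, 1.2], [4.7, -0.0, 1.2], [4.7, 0.0, 1.3], [4.6, 0.0, 1.4], [4.6, 0.0, 1.4], [4.6, 0.0, 1.5], [4.6, 0.0, 1.5], [4.6, 0.1, 1.6]]
angular [[0.03, 0.73, -0.1], [0.03, 0.73, -0.1], [0.03, 0.73, -0.1], [0.03, 0.73, -0.1], [0.03, 0.73, -0.1], [0.03, 0.73, -0.1], [0.03, 0.73, -0.1], [0.03, 0.73, -0.1]]
```

View pics/crop5.png

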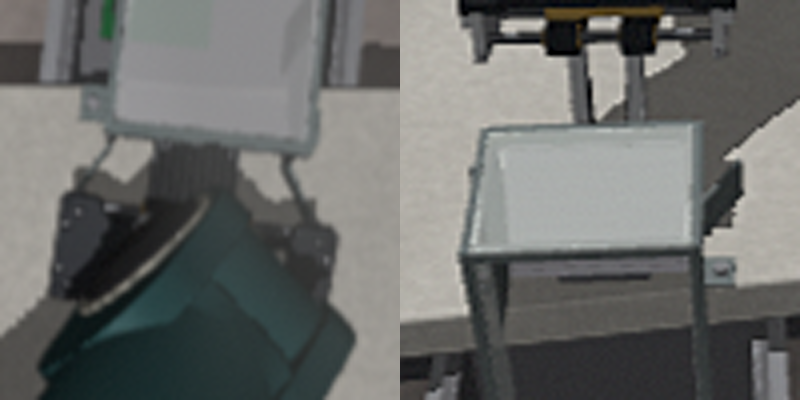

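The top view shows the heatsink's nose under the header between the cheeks, columns 150–235 in a doorway of about 108–305. The scene view shows the fingers square behind it. I keep pushing.

```bash
python3 -m creep '{"grip":[25,25,25,25,25,25,25,25],"slide":[[4.7,0,1.2],[4.7,0,1.2],[4.7,0,1.3],[4.6,0,1.4],[4.6,0,1.4],[4.6,0,1.5],[4.6,0,1.5],[4.6,0,1.6]],"angular":[[0,0.75,0],[0,0.75,0],[0,0.75,0],[0,0.75,0],[0,0.75,0],[0,0.75,0],[0,0.75,0],[0,0.75,0]]}'
python3 plan.py 6 .658 -.078 .016 -6.5 25
```

```text
clock: 6.93
position: [0.6293, -0.0751, 0.0321]
ee_rot: [-3.141, -0.351, -0.129]
contact_force: [-1.3, 0.2, -1.0]
grip_width: 0.0235
gripper_force: 0.7
t 6.93 tip [ 0.6351 -0.0758  0.0161] head -7.4 tilt 20.1 q [-0.43  0.64  0.62  2.02 -1.    0.38 -0.77] F [-1.3  0.2 -1. ] w 0.023
slide [[3.3, -0.1, 1.3], [3.3, -0.1, 1.4], [3.3, -0.1, 1.4], [3.3, -0.1, 1.5], [3.3, -0.1, 1.5], [3.2, -0.1, 1.6]]
angular [[0.05, 0.81, -0.13], [0.05, 0.81, -0.13], [0.05, 0.81, -0.13], [0.05, 0.81, -0.13], [0.05, 0.81, -0.13], [0.05, 0.81, -0.13]]
```

```bash
python3 -m creep '{"grip":[25,25,25,25,25,25],"slide":[[3.3,0,1.3],[3.3,0,1.4],[3.3,0,1.4],[3.3,0,1.5],[3.3,0,1.5],[3.3,0,1.6]],"angular":[[0,0.8,0],[0,0.8,0],[0,0.8,0],[0,0.8,0],[0,0.8,0],[0,0.8,0]]}'
python3 plan.py 4 .668 -.079 .017 -6.5 28
python3 - <<'E'
from cell import ctrl
import cv2
import numpy as np
a=ctrl.get_image('scene')['color'][:,:,::-1]
cv2.imwrite('pics/crop6.png',cv2.resize(a[145:305,200:340],None,fx=3.6,fy=3.6,interpolation=2))
E
```

```text
clock: 7.43
position: [0.6506, -0.0778, 0.0315]
ee_rot: [-3.141, -0.435, -0.129]
contact_force: [-1.8, -0.3, 1.4]
grip_width: 0.0235
gripper_force: 1.1
t 7.43 tip [ 0.6577 -0.0787  0.0161] head -7.4 tilt 24.9 q [-0.33  0.62  0.48  2.02 -1.11  0.25 -0.63] F [-1.8 -0.3  1.4] w 0.024
slide [[2.2, -0.2, 0.9], [2.2, -0.2, 0.9], [2.2, -0.2, 0.9], [2.2, -0.2, 1.0]]
angular [[0.09, 0.76, -0.2], [0.09, 0.76, -0.2], [0.09, 0.76, -0.2], [0.09, 0.76, -0.2]]
```

View pics/crop6.png

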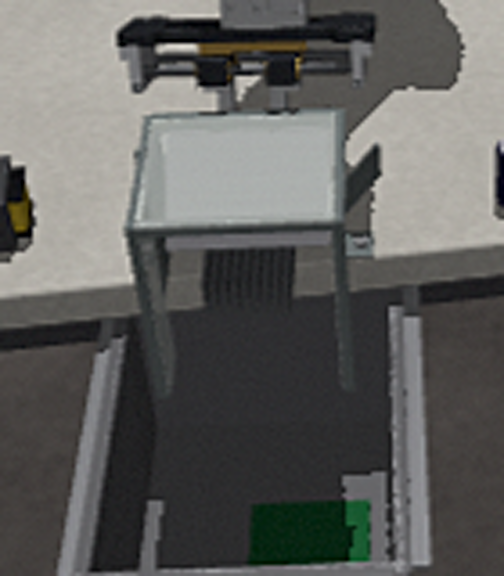

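The heatsink sticks out past the bench edge at (205–295, 250–305) with the flap resting open on it. The arm is unloaded, so I keep going.

```bash
python3 -m creep '{"grip":[25,25,25,25,25,25,25],"slide":[[2.8,0,1.2],[2.8,0,1.2],[2.8,0,1.2],[2.5,0,1.2],[0,0,0],[0,0,0],[0,0,0]],"angular":[[0,0.5,0],[0,0.5,0],[0,0.3,0],[0,0,0],[0,0,0],[0,0,0],[0,0,0]]}'
python3 plan.py
python3 - <<'E'
from cell import ctrl
import cv2
import numpy as np
a=ctrl.get_image('scene')['color'][:,:,::-1]
cv2.imwrite('pics/crop7.png',cv2.resize(a[145:305,200:340],None,fx=3.6,fy=3.6,interpolation=2))
E
```

```text
clock: 8.07
position: [0.6621, -0.0793, 0.0317]
ee_rot: [-3.141, -0.456, -0.128]
contact_force: [-0.5, -0.2, 0.4]
grip_width: 0.0235
gripper_force: 0.0
t 8.07 tip [ 0.6695 -0.0802  0.0164] head -7.4 tilt 26.2 q [-0.3   0.62  0.44  2.01 -1.14  0.22 -0.61] F [-0.5 -0.2  0.4] w 0.024
```

View pics/crop7.png

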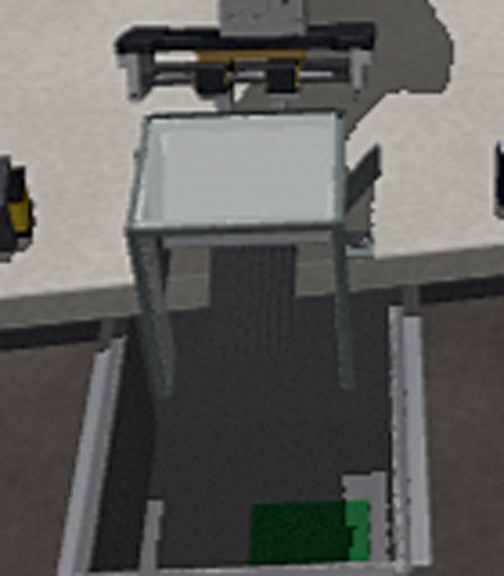

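The heatsink is tipping nose-down over the edge, at (210–297, 245–355). I'll wait briefly and check.

```bash
python3 -m creep '{"grip":[25,25,25,25,25,25],"slide":[[0,0,0],[0,0,0],[0,0,0],[0,0,0],[0,0,0],[0,0,0]],"angular":[[0,0,0],[0,0,0],[0,0,0],[0,0,0],[0,0,0],[0,0,0]]}'
python3 - <<'E'
from cell import ctrl
import cv2
import numpy as np
a=ctrl.get_image('scene')['color'][:,:,::-1]
cv2.imwrite('pics/crop8.png',cv2.resize(a[145:305,200:340],None,fx=3.6,fy=3.6,interpolation=2))
E
```

```text
clock: 8.62
position: [0.6621, -0.0793, 0.0318]
ee_rot: [-3.141, -0.457, -0.129]
contact_force: [-0.3, 0.4, -0.8]
grip_width: 0.0233
gripper_force: 0.1
```

View pics/crop8.png

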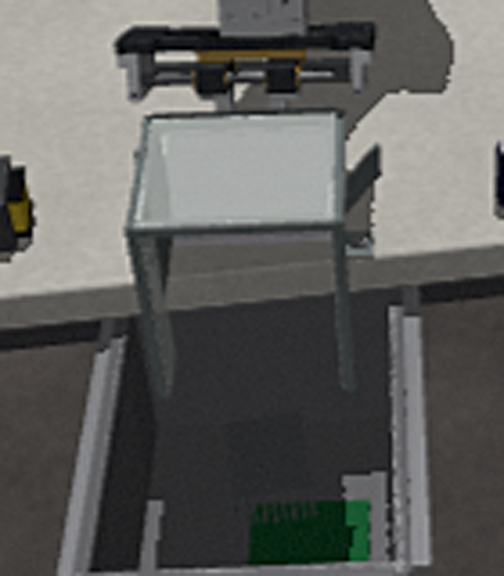

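The heatsink is down in the tote: its fins show at about (285,510), against the board on the floor. Now I draw the fingers back.

```bash
python3 -m creep '{"grip":[25,25,25,25,25,25,25,25,25,25,25,25],"slide":[[-4,0,-2],[-5,0,-2.4],[-5.5,0,-2.5],[-5.5,0,-2.5],[-5.5,0,-2.3],[-5.5,0,-2.2],[-6,0,-2.2],[-6,0,-2],[-6,0,-2],[-6,0,-1.8],[-6,0,-1.7],[-6,0,-1.6]],"angular":[[0,0,0],[0,0,0],[0,-0.8,0],[0,-0.8,0],[0,-0.8,0],[0,-0.8,0],[0,-0.8,0],[0,-0.8,0],[0,-0.8,0],[0,-0.8,0],[0,-0.8,0],[0,-0.8,0]]}'
python3 plan.py 10 .53 -.066 .06 -7 8
```

```text
clock: 9.67
position: [0.5904, -0.07, 0.0287]
ee_rot: [-3.141, -0.316, -0.129]
contact_force: [0.4, -0.3, 0.1]
grip_width: 0.0236
gripper_force: 0.0
t 9.67 tip [ 0.5956 -0.0707  0.0125] head -7.4 tilt 18.1 q [-0.46  0.6   0.63  2.09 -0.99  0.38 -0.77] F [ 0.4 -0.3  0.1] w 0.024
slide [[-4.5, 0.4, -6.5], [-4.6, 0.4, -6.5], [-4.7, 0.4, -6.4], [-4.8, 0.4, -6.3], [-4.9, 0.4, -6.2], [-5.0, 0.4, -6.1], [-5.1, 0.4, -6.0], [-5.2, 0.3, -5.9], [-5.3, 0.3, -5.8], [-5.4, 0.3, -5.7]]
angular [[0.01, -1.01, -0.04], [0.01, -1.01, -0.04], [0.01, -1.01, -0.04], [0.01, -1.01, -0.04], [0.01, -1.01, -0.04], [0.01, -1.01, -0.04], [0.01, -1.01, -0.04], [0.01, -1.01, -0.04], [0.01, -1.01, -0.04], [0.01, -1.01, -0.04]]
```

```bash
python3 -m creep '{"grip":[25,25,25,25,25,25,25,25,25,25,25,25],"slide":[[-6,0,-2],[-5,0,-6],[-5,0,-6],[-5,0,-6],[-5,0,-6],[-5,0,-6],[-5,0,-6],[-5,0,-6],[-5,0,-6],[-5,0,-6],[0,0,0],[0,0,0]],"angular":[[0,-1,0],[0,-1,0],[0,-1,0],[0,-1,0],[0,-1,0],[0,-1,0],[0,-1,0],[0,-1,0],[0,-1,0],[0,-1,0],[0,0,0],[0,0,0]]}'
python3 -m creep '{"grip":[25,25,25,25,25,25,25,25,25,25,25,25],"slide":[[0,0,0],[0,0,0],[0,0,0],[0,0,0],[0,0,0],[0,0,0],[0,0,0],[0,0,0],[0,0,0],[0,0,0],[0,0,0],[0,0,0]],"angular":[[0,0,0],[0,0,0],[0,0,0],[0,0,0],[0,0,0],[0,0,0],[0,0,0],[0,0,0],[0,0,0],[0,0,0],[0,0,0],[0,0,0]]}'
python3 plan.py
python3 - <<'E'
from cell import ctrl
import cv2
a=ctrl.get_image('scene')['color'][:,:,::-1]
cv2.imwrite('pics/crop9.png',cv2.resize(a[125:345,150:370],None,fx=2.7,fy=2.7,interpolation=2))
E
```

```text
clock: 10.67
position: [0.5292, -0.062, 0.0712]
ee_rot: [-3.141, -0.143, -0.128]
contact_force: [0.2, -0.1, -1.5]
grip_width: 0.0236
gripper_force: 0.0
clock: 11.67
position: [0.5291, -0.0621, 0.0711]
ee_rot: [-3.141, -0.142, -0.128]
contact_force: [0.8, -1.0, -0.5]
grip_width: 0.0231
gripper_force: 0.0
t 11.67 tip [ 0.5315 -0.0624  0.0543] head -7.4 tilt 8.2 q [-0.65  0.56  0.87  2.09 -0.73  0.65 -0.99] F [ 0.8 -1.  -0.5] w 0.023
```

View pics/crop9.png

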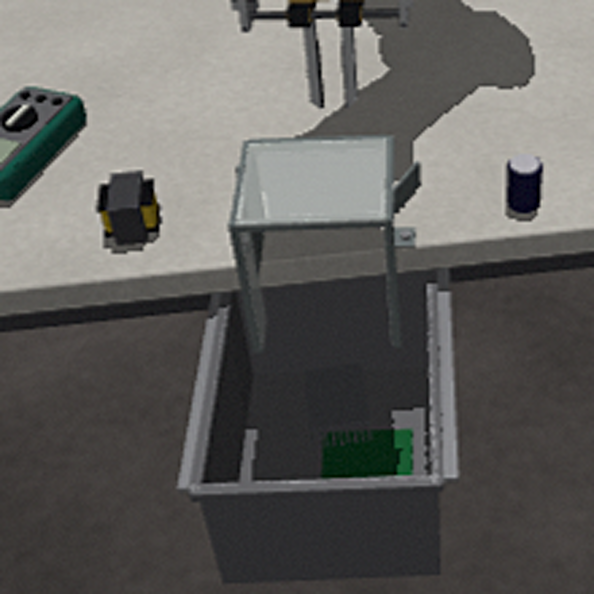

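The fingers are clear of the chute and the flap is down. The heatsink lies in the tote near (340,410), and the transformer at (130,210) and the capacitor at (523,187) look undisturbed.

```bash
python3 -c "
from cell import ctrl
print(ctrl.job_done())"
```

```text
the job is handed in; nothing more can be done
None
```

I pushed the heatsink under the flap and it dropped into the tote. The fingers are drawn back out, the flap looks shut, and the transformer and capacitor look undisturbed. I handed the job in at about 11.7 s on the robot's clock, and no verdict came back.

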